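Open the return box, clear the cartridge rack and shut the box

ROBOT

A 7-joint arm with a two-finger parallel gripper is mounted at the origin on a cart in front of the work surface, level with it; the furniture and walls round the work are solid. World frame = base frame: x ahead of the robot, y to its left, z up, the work surface at z = 0. Lengths are in m, angles in rad, forces in N, time in s.
With the tool pointing down it reaches from about 0.35 to 0.775 m from the base axis. Payload 3.1 kg.
Tool frame: the origin (TCP) lies on the centre line of the jaws, within the pads' length; the fingertips stand 14 mm ahead of it and the grasp point (between the pads) lies 5 mm behind it (r.finger_overhang is the distance from the TCP to the fingertips, in m); z points along the fingers, x is the direction in which the jaws open and shut, and the axes are right-handed (so a half turn about z gives the same grasp; the last joint's range is limited). The gripper opens to 85 mm and grips with 20 to 120 N. Pads are 22 mm wide; open, the fingers measure 114 mm over their backs; the gripper's body (76 mm by 85 mm) begins 54 mm behind the grasp point. The pads swing forward as they close: fully open they stand 13 mm farther back than shut.
Start: joints at [-1.157, 0.311, 0.014, 1.512, -0.004, 1.319, -0.027], TCP at [0.242, 0.494, 0.245] pointing down, gripper open.
Joint ranges: [-2.7, 2.7], [-0.3, 1.91], [-1.27, 1.3], [0.12, 2.57], [-1.44, 4.58], [0.2, 2.03], [-3.05, 3.05]. Speed limits (rad/s): [2.79, 2.79, 3.14, 3.14, 3.14, 3.14, 3.14].

INTERFACE

Orientations are given as a unit quaternion [w, x, y, z].
In Python, from station import r gives the robot as it stands.
- The arm moves only by the shell command python3 -m crank 'ROWS' [FORCE]. ROWS is JSON, a list of rows, each a list of 3 entries, a list of its own where there are three numbers: the shift along the tool's x, y, z in cm, then the turn, a rotation vector about the tool's x, y, z in rad, then the gripper's target within -1 to 1 (fully open at 1, half-way at 0, shut at -1). In form: [[[tx, ty, tz], [ax, ay, az], hand], ...]. A call has 1 to 10 rows; each row shifts and turns the commanded pose from where the row before left it, along the tool's axes as they then stand; what a row does not reach is not made up. A row lasts 1/10 s, in which the tool goes at most 50 mm and 8.59 degrees, less where a joint would pass 70% of its speed; a pose out of reach is approached as far as the arm can. A call is refused whole if a number of a shift passes 5 or a number of a turn 0.15, either way. A call with a gripper value outside its range is refused whole. The fingers move at their own pace and stop on an object; FORCE is the grip in N (left out, the last holds). Time passes only in rows, so rows that do not move let the fingers close. It gives the time, the measured TCP pose, the force and the opening at its end, in the units of the state.
- r.state(): the state, without advancing time (a new reading comes with each control period).
- r.snapshot(name): name is "scene" or "top" or "wrist"; returns a dict with "color" (420x560x3 uint8, red, green, blue), "depth" (420x560 float32, m along the optical axis (not along the pixel's ray), 0 where there is no reading), "fov_y" (degrees; the focal length in pixels is half the picture's height over the tangent of half this angle, whatever the lens; pixels are square), "cx", "cy" (the principal point, pixels), "dist" ([k1, k2, p1, p2, k3] as OpenCV has them; the pictures are not rectified), "position" and "orientation" of the camera in the world. Camera axes: x right, y up, looking along -z (the intrinsics and any distortion apply to the point x, -y, -z); pixel columns grow to the right and rows downward; lengths in m; the calibration is good to about 2 mm. A picture is of the moment at which its call begins.
- r.finish_job(): hands the job in, once; it reports no verdict.
The state is a dict: "time_s": time; "q": joint angles; "qvel": joint speeds; "tau": joint torques, N m; "tcp_pos": TCP position; "ee_rot": TCP orientation; "contact_force": force on the tool from outside, world axes, zero at the start; "moment": the same for the moment, N m; "width": opening from 0.0 (shut) to 1.0 (fully open).
Only numpy, scipy, OpenCV 4.12 (cv2) and the standard library are available. Lean on these libraries where they do the work, as an engineer would, in place of code of your own. Each camera call takes 0.05 s, during which the arm holds its last target. There are 200 camera calls.

TASK

Swing the half-open flap of the return box up until it stands upright, out of the way. Then clear the cartridge rack: draw every cartridge out through the front of its bay, and lay the ones with the plunger pushed home (spent) in the return box and the ones with the plunger standing out (full) in the open tray, each lying flat on the floor of its container, none on top of another, and leaving every plunger as it is. When all the cartridges are sorted, swing the box's flap fully shut so that its tab drops behind the front rim. Leave the other things on the bench where they are.

Things in the scene. Friction and masses are not known exactly. Their poses are not given: they have to be found in the camera images.
- rack: fixed grey steel cartridge rack, 70 deep (x) x 249 wide (y) x 47 high. Origin: centre of its underside; its -x side faces the robot. Four bays side by side at y = -87, -29, +29 and +87, each 41 wide and 41 high, floored by the bench itself, with a roof (top at 47), side walls and a back wall: open only at the front face (x = -35 in its frame)
- box: fixed open plywood return box, 168 (x) x 158 (y) x 60 high, walls and floor 4 thick. Origin: centre of its underside; its -x side, with the front rim, faces the robot. The flap is hinged along its far (+x) rim
- flap (a joint): angle of the box's flap, rad: 0 = shut on the rims, tab behind the front rim; grows as it opens up and back (starts at 0.75 to 1, 1.57 = upright on the far rim, end stop 1.9). The flap is a plate 167 (hinge to edge) x 158 x 4, 0.12 kg; its tab, 90 wide, 16 deep, 8 from the free edge, points into the box when shut. Stiff hinge: it stays where it is left; 1 to 3 N at the edge moves it
- flap_hinge (a point): middle of the flap's hinge line, on the far top rim of the box (84 along the box's +x from its centre, height 60); the hinge line is parallel to the box's y axis
- flap_edge (a point): middle of the flap's free edge, on its outer face (the face that is on top when shut and looks away from the robot when the flap stands open)
- tray: fixed open aluminium tray, 208 (x) x 158 (y) x 28 high on 6 mm feet, walls 4 thick, upper face of its floor 10 above the bench. Origin: on the bench under its centre
- cart_a: shot cartridge, 0.16 kg, may be absent. Along its x axis: square barrel 36 x 36 from x = 22 to 84, square black neck 20 x 20 from -22 to 22 (grasp here), then a plunger with 22 mm disc, outer face at x = -32 less the plunger's value. Origin: middle of the neck, on the axis, 18 above what it lies on. Starts in a bay, barrel inside, neck and plunger out toward the robot (bay's x = its x)
- plunger_a (a joint): how far the plunger of cart_a is drawn out, m: under 0.010 = pushed home (spent), over 0.030 = standing out (full); travel 0 to 0.044; held by 4 N of friction
- cart_b: shot cartridge, 0.16 kg, may be absent. Along its x axis: square barrel 36 x 36 from x = 22 to 84, square black neck 20 x 20 from -22 to 22 (grasp here), then a plunger with 22 mm disc, outer face at x = -32 less the plunger's value. Origin: middle of the neck, on the axis, 18 above what it lies on. Starts in a bay, barrel inside, neck and plunger out toward the robot (bay's x = its x)
- plunger_b (a joint): how far the plunger of cart_b is drawn out, m: under 0.010 = pushed home (spent), over 0.030 = standing out (full); travel 0 to 0.044; held by 4 N of friction
- cart_c: shot cartridge, 0.16 kg, may be absent. Along its x axis: square barrel 36 x 36 from x = 22 to 84, square black neck 20 x 20 from -22 to 22 (grasp here), then a plunger with 22 mm disc, outer face at x = -32 less the plunger's value. Origin: middle of the neck, on the axis, 18 above what it lies on. Starts in a bay, barrel inside, neck and plunger out toward the robot (bay's x = its x)
- plunger_c (a joint): how far the plunger of cart_c is drawn out, m: under 0.010 = pushed home (spent), over 0.030 = standing out (full); travel 0 to 0.044; held by 4 N of friction
- cart_d: shot cartridge, 0.16 kg, may be absent. Along its x axis: square barrel 36 x 36 from x = 22 to 84, square black neck 20 x 20 from -22 to 22 (grasp here), then a plunger with 22 mm disc, outer face at x = -32 less the plunger's value. Origin: middle of the neck, on the axis, 18 above what it lies on. Starts in a bay, barrel inside, neck and plunger out toward the robot (bay's x = its x)
- plunger_d (a joint): how far the plunger of cart_d is drawn out, m: under 0.010 = pushed home (spent), over 0.030 = standing out (full); travel 0 to 0.044; held by 4 N of friction
- knob_v: round moulded knob, 44 across, 24 high, loose bystander on the bench, to be left alone; origin: centre of its underside
- disc: flat round moulded disc, 42 across, 11 high, loose bystander on the bench, to be left alone; origin: centre of its underside
- cutters: red-handled end cutters, 85 x 162 x 14, loose bystander on the bench, to be left alone; origin: centre of its underside
- blank: pale oblong moulded snap hook blank, 51 x 110 x 11, loose bystander on the bench, to be left alone; origin: centre of its underside

How it is judged:
On the way, in this order (a step that is already met when the one before it is completed fails the run):
1. the flap of the return box stands upright (value of joint flap above 1.3 rad), for 0.2 s.
2. every spent cartridge lies flat in the return box and every full one in the tray (x of cart_a in the frame of box between -0.06 and 0.06 m and y of cart_a in the frame of box between -0.066 and 0.066 m and z of cart_a in the frame of box between 0.01 and 0.03 m and x of cart_c in the frame of box between -0.06 and 0.06 m and y of cart_c in the frame of box between -0.066 and 0.066 m and z of cart_c in the frame of box between 0.01 and 0.03 m and x of cart_b in the frame of tray between -0.055 and 0.055 m and y of cart_b in the frame of tray between -0.066 and 0.066 m and z of cart_b in the frame of tray between 0.016 and 0.036 m and x of cart_d in the frame of tray between -0.055 and 0.055 m and y of cart_d in the frame of tray between -0.066 and 0.066 m and z of cart_d in the frame of tray between 0.016 and 0.036 m), for 0.2 s.
3. the flap is shut (value of joint flap below 0.05 rad), for 0.2 s.
At the end, for the whole second after the job is handed in: Spent cartridges lie on the floor of the box, full ones on that of the tray (origin within the walls, under 26 mm above that floor), at rest; spent plungers under 16 mm out, full ones over 26 mm; flap within 0.05 rad of shut (all of step 2 and linear speed of each of cart_a, cart_b, cart_c, cart_d below 0.03 m/s and value of joint each of plunger_a, plunger_c below 0.016 m and value of joint each of plunger_b, plunger_d above 0.026 m and value of joint flap below 0.05 rad); the robot touches nothing.
It fails at once if a bystander on the bench is shifted more than 50 mm (distance of any of knob_v, disc, cutters, blank from where it was at the start of the episode above 0.05 m).
Of cart_a, cart_b, cart_c, cart_d only 3 to 4 are there at a start; the rules pass over those that are not, and their reading is None.
At some moment in a run one of cart_a, cart_b, cart_c, cart_d may be knocked a few centimetres aside while the robot is not near it.
Once in a run the grip may slacken for a moment while it holds something.
It also fails if it takes over 200 s, if anything falls off the work surface, if the arm or the gripper's body presses on something with over 40 N, if the wrist force passes 120 N, or if a joint passes its speed limit or range.

## Working session

There is one attempt and no reset: what is moved stays moved. The work goes in short steps, Python scripts to look and compute and a shell command to move; the robot and the scene stay as the last step left them, time stands still between calls to the robot, and variables do not carry over. Pictures are saved under pics/ and viewed, about 12 in all and at most 16, crops included, and the job is handed in when it is done.

```bash
ls; mkdir -p pics
cat > h.py <<'E'
import numpy as np, cv2
from scipy.spatial.transform import Rotation as R
from station import r
def quat(q): return R.from_quat([q[1],q[2],q[3],q[0]])
def snap(n,f=None):
    s=r.snapshot(n)
    if f: cv2.imwrite('pics/'+f,s['color'][:,:,::-1])
    return s
def K(s):
    f=210/np.tan(np.radians(s['fov_y'])/2)
    return np.array([[f,0,s['cx']],[0,f,s['cy']],[0,0,1]])
def rays(s,px):
    p=cv2.undistortPoints(np.array(px,float).reshape(-1,1,2),K(s),np.array(s['dist'],float)).reshape(-1,2)
    d=np.c_[p[:,0],-p[:,1],-np.ones(len(p))]
    return np.array(s['position']),quat(s['orientation']).apply(d)
def onz(s,px,z):
    o,d=rays(s,px); return o+d*((z-o[2])/d[:,2])[:,None]
def dep(s,px):
    o,d=rays(s,px); z=np.array([s['depth'][int(round(v)),int(round(u))] for u,v in px]); return o+d*z[:,None]
def cloud(s):
    v,u=np.mgrid[0:420,0:560]; px=np.c_[u.ravel(),v.ravel()]
    o,d=rays(s,px); z=s['depth'].ravel(); P=o+d*z[:,None]; P[z==0]=np.nan
    return P.reshape(420,560,3)
def proj(s,P):
    c=quat(s['orientation']).inv().apply(np.atleast_2d(P)-np.array(s['position']))
    return cv2.projectPoints(c*[1,-1,-1],np.zeros(3),np.zeros(3),K(s),np.array(s['dist'],float))[0].reshape(-1,2)
E
python3 - <<'E'
from h import *
for n in('scene','top'):
    s=snap(n,n+'0.png'); print(n,s['position'],s['orientation'],s['fov_y'],s['dist'])
st=r.state(); print(st['tcp_pos'],st['ee_rot'],st['width'],r.finger_overhang)
print(quat(st['ee_rot']).as_matrix().round(3))
E
```

```text
pics
scene [-0.26228009 -0.64884571  1.09111585] [ 0.83438783  0.34671773 -0.17113673 -0.39280527] 44.473227590607834 [-0.03346072  0.          0.          0.          0.        ]
top [0.34116792 0.00167593 1.30652801] [ 0.70899311  0.05441191 -0.07414343 -0.69919301] 45.111578226610376 [0.00130635 0.         0.         0.         0.        ]
[0.24180427 0.49331069 0.24433462] [ 5.74776852e-04  8.48555400e-01  5.29105508e-01 -8.73936275e-04] 1.000704273198982 0.014
[[ 0.44   0.898 -0.001]
 [ 0.898 -0.44  -0.002]
 [-0.002  0.    -1.   ]]
```

View pics/top0.png

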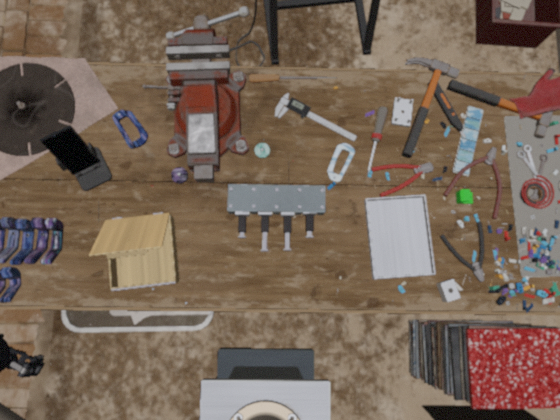

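View pics/scene0.png

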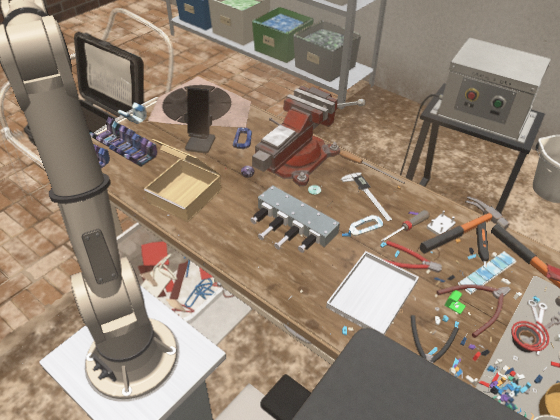

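Top: rack at (277,200) with four cartridges protruding down (px 242,265,288,310), box (140,262) with flap, tray (400,236). Let me see the projections to check frames, since the arm isn't where I expected.

Run:
```python
from h import *
for n in('scene','top'):
    s=snap(n)
    print(n,proj(s,[[0,0,0],[.242,.494,.245],[.5,0,0],[.5,.3,0]]).round(),s['cx'],s['cy'])
    np.savez('pics/'+n+'0.npz',P=cloud(s),c=s['color'])
    if n=='top':
        print(onz(s,[(228,184),(325,184),(228,211),(324,211)],.047).round(3))
        print('box rim', onz(s,[(108,288),(175,284)],.06).round(3))
        print('tray', onz(s,[(367,199),(425,195),(374,278),(433,274)],.028).round(3))
        print('plung', onz(s,[(242,236),(265,248),(287,248),(310,236)],.018).round(3))
        print('by',onz(s,[(262,150),(340,161),(179,174),(400,178),(410,168)],.01).round(3))
        print(dep(s,[(300,250),(140,275),(400,240),(277,195),(130,232),(100,250),(110,222),(168,216),(172,247)]).round(3))
        v=cv2.resize(s['color'][140:310,80:460,::-1],None,fx=2.1,fy=2.1,interpolation=cv2.INTER_CUBIC); cv2.imwrite('pics/t1.png',v)
```

```text
scene [[132. 357.]
 [ 69. 143.]
 [270. 237.]
 [197. 191.]] 281.61404826409864 210.24565782308005
top [[264. 445.]
 [ 19. 349.]
 [268. 240.]
 [151. 238.]] 280.8353476476179 208.81708877276694
[[ 0.635  0.103  0.047]
 [ 0.64  -0.145  0.047]
 [ 0.566  0.101  0.047]
 [ 0.57  -0.142  0.047]]
box rim [[0.37  0.383 0.06 ]
 [0.381 0.223 0.06 ]]
tray [[ 0.606 -0.256  0.028]
 [ 0.62  -0.408  0.028]
 [ 0.403 -0.27   0.028]
 [ 0.415 -0.42   0.028]]
plung [[ 0.506  0.066  0.018]
 [ 0.476  0.006  0.018]
 [ 0.477 -0.05   0.018]
 [ 0.509 -0.109  0.018]]
by [[ 0.739  0.019  0.01 ]
 [ 0.712 -0.19   0.01 ]
 [ 0.669  0.235  0.01 ]
 [ 0.669 -0.349  0.01 ]
 [ 0.697 -0.377  0.01 ]]
[[ 0.474 -0.084  0.006]
 [ 0.404  0.322  0.005]
 [ 0.503 -0.343  0.011]
 [ 0.609 -0.022  0.048]
 [ 0.497  0.32   0.132]
 [ 0.449  0.367  0.188]
 [ 0.528  0.384  0.079]
 [ 0.545  0.245  0.079]
 [ 0.471  0.234  0.063]]
```

View pics/t1.png

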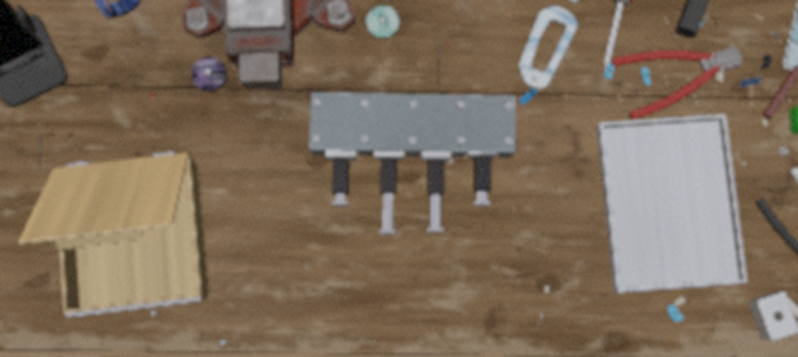

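The crop shows bays left to right: short plunger, long, long, short. So the outer two are spent and the inner two are full. Next I measure poses.

Run:
```python
from h import *
s=snap('top'); P=cloud(s); c=s['color']; Z=P[...,2]; hsv=cv2.cvtColor(c,cv2.COLOR_RGB2HSV)
def rect(m,z,n):
    m=cv2.morphologyEx(m.astype(np.uint8),cv2.MORPH_OPEN,np.ones((3,3)))
    k=max(cv2.findContours(m,0,1)[0],key=cv2.contourArea).reshape(-1,2)
    w=onz(s,k,z)[:,:2]; q=cv2.minAreaRect(w.astype(np.float32)*1000); print(n,np.round(q[0],1),np.round(q[1],1),round(q[2],2)); return q
g=np.zeros((420,560),bool); a=g.copy(); a[178:216,222:330]=1
rect(a&(Z>.035),.047,'rack')
a=g.copy(); a[188:285,355:445]=1
rect(a&(hsv[...,1]<60)&(hsv[...,2]>110),.028,'tray')
a=g.copy(); a[205:295,85:182]=1
m=a&(hsv[...,0]>15)&(hsv[...,0]<35)&(hsv[...,2]>140)
cv2.imwrite('pics/m.png',m*255)
# flap plane
q=P[218:246,100:165].reshape(-1,3); q=q[q[:,2]>.075]; ct=np.median(q,0); u,S,V=np.linalg.svd(q-ct,full_matrices=0); print('flap n',V[2],ct,'ang',np.arccos(abs(V[2][2])),S/len(q)**.5)
# necks
a=g.copy(); a[211:240,234:320]=1
m=(a&(hsv[...,2]<75)).astype(np.uint8)
n,l,st,ce=cv2.connectedComponentsWithStats(m)
for i in range(1,n):
    if st[i,4]>40: print('neck',st[i],onz(s,[ce[i]],.028).round(4))
# box corners: z>.045 band
b=P[205:295,90:185].reshape(-1,3); b=b[(b[:,2]>.05)&(b[:,2]<.07)]
print(len(b)); 
h=np.histogram2d(b[:,0],b[:,1],bins=[np.arange(.34,.58,.02),np.arange(.2,.42,.02)])[0].astype(int); print(h)
```

```text
rack [601.  -18.7] [247.1  72.8] 89.95
tray [ 512.  -337.6] [213.2 164.7] 4.7
flap n [-0.79789085 -0.10814829 -0.59302119] [0.49654345 0.31091715 0.13383402] ang 0.9359904842370739 [0.04703275 0.03465061 0.00104056]
neck [305 214   9  17 113] [[ 0.5439 -0.1055  0.028 ]]
neck [239 216   7  16 109] [[0.5376 0.0659 0.028 ]]
neck [261 216   8  16 109] [[0.5393 0.0081 0.028 ]]
neck [284 216   7  17 113] [[ 0.5387 -0.049   0.028 ]]
556
[[ 0  0  0  0  0  0  0  0  0  0]
 [ 0  0  0  2 10 21 28 31 31  0]
 [ 0 29 27 26 16 10  0  0 10 12]
 [ 0 22  0  0  0  0  0  0  0 20]
 [ 0 19  0  0  0  0  0  0  0 27]
 [ 0 17  0  0  0  0  0  0  0  2]
 [ 0 18  0  0  0  0  0  0  0  0]
 [ 0 14  5  0  0  0  0  0  0  0]
 [ 0  5 11  0  0  0  0  0  0  0]
 [ 0  0 18  0  0  0  0  0  7 12]
 [ 0  0 16 18 16 14 14 10 14  3]][ WARN:0@1.392] global loadsave.cpp:1063 imwrite_ Unsupported depth image for selected encoder is fallbacked to CV_8U.
```

Run:
```python
from h import *
s=snap('top'); v=cv2.resize(s['color'][205:300,80:190,::-1],None,fx=6,fy=6,interpolation=cv2.INTER_CUBIC); cv2.imwrite('pics/b1.png',v)
```

```text
(no output)
```

View pics/b1.png

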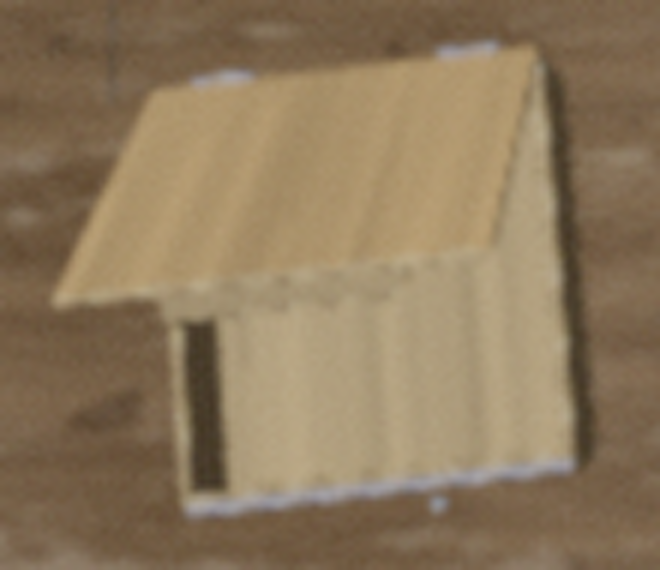

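The crop shows the box's front rim from (187,512) to (575,462) and hinge corners at (155,92) and (535,48), in 6x crop pixels.

Run:
```python
from h import *
s=snap('top')
c=onz(s,[(80+u/6,205+v/6) for u,v in[(187,512),(575,462),(155,92),(535,48)]],.060)[:,:2]
print(c.round(4)); FL,FR,BL,BR=c
print('len',np.linalg.norm(FL-FR),np.linalg.norm(BL-BR),np.linalg.norm(FL-BL))
for a,b in((FR,FL),(BR,BL)): d=b-a; print('yaw',np.arctan2(-d[0],d[1]))
for a,b in((FR,BR),(FL,BL)): d=b-a; print('yaw',np.arctan2(d[1],d[0]))
print('ctr',c.mean(0))
yaw=.128;ctr=c.mean(0);ex=np.array([np.cos(yaw),np.sin(yaw)])
print('hinge',ctr+.084*ex,'edge.94',ctr+ex*(.084-.167*np.cos(.936)),.06+.167*np.sin(.936))
```

```text
[[0.3642 0.3752]
 [0.386  0.221 ]
 [0.5348 0.4004]
 [0.5558 0.2458]]
len 0.15564670187395357 0.15603306065133438 0.17243664721868396
yaw 0.14052033006107517
yaw 0.13457546477570825
yaw 0.1448971293603294
yaw 0.14709815997695816
ctr [0.4602199  0.31060842]
hinge [0.54353271 0.32133108] edge.94 [0.44530962 0.30868941] 0.19446714652135794
```

```bash
cat >> h.py <<'E'
def info(target=None,yaw=None):
    st=r.state(); M=quat(st['ee_rot']).as_matrix(); p=np.array(st['tcp_pos'])
    print('t %.1f'%st['time_s'],'tcp',p.round(4),'xang %.3f'%np.arctan2(M[1,0],M[0,0]),'tilt',M[:2,2].round(3),'w %.3f'%st['width'],'F',np.round(st['contact_force'],1),'q',np.round(st['q'],2))
    if target is not None: print(' shift cm (tool)',(M.T@(np.array(target)-p)*100).round(2))
    if yaw is not None:  # want tool x along yaw + pi/2 (mod pi); also level the tool
        a=yaw+np.pi/2; W=np.array([[np.cos(a),np.sin(a),0],[np.sin(a),-np.cos(a),0],[0,0,-1.]]).T
        print(' turn',R.from_matrix(M.T@W).as_rotvec().round(3))
E
python3 -m crank '[[[0,0,0],[0,0,-0.119],-1],[[0,0,0],[0,0,-0.119],-1],[[0,0,0],[0,0,-0.119],-1],[[0,0,0],[0,0,-0.119],-1],[[0,0,0],[0,0,-0.119],-1],[[0,0,0],[0,0,0],-1],[[0,0,0],[0,0,0],-1]]' 40
python3 -c "
from h import *
info([.405,.303,.174],.14)"
```

```text
time_s: 1.05
tcp_pos: [0.2421, 0.4938, 0.2453]
ee_rot: [0.0, 0.657, 0.754, -0.0]
contact_force: [0.5, 0.1, -0.3]
width: 0.001
t 1.1 tcp [0.2421 0.4938 0.2453] xang 1.708 tilt [-0. -0.] w 0.001 F [ 0.5  0.1 -0.3] q [-1.09  0.31 -0.08  1.51  0.02  1.32  0.54]
 shift cm (tool) [-21.13  13.54   7.13]
 turn [-0.     0.    -0.003]
```

```bash
python3 -m crank '[[[-3.5,2,0],[0,0,0],-1],[[-3.5,2.3,0],[0,0,0],-1],[[-3.5,2.3,1],[0,0,0],-1],[[-3.5,2.3,1],[0,0,0],-1],[[-3.5,2.3,1],[0,0,0],-1],[[-3.5,2.3,1.5],[0,0,0],-1],[[0,0,2.5],[0,0,0],-1],[[0,0,0],[0,0,0],-1]]'
python3 -c "
from h import *
info([.405,.303,.174],.14)
snap('scene','s1.png')"
```

```text
time_s: 1.85
tcp_pos: [0.4038, 0.3017, 0.1724]
ee_rot: [-0.001, 0.658, 0.753, -0.004]
contact_force: [-0.2, 0.7, -0.7]
width: -0.001
t 1.9 tcp [0.4038 0.3017 0.1724] xang 1.705 tilt [-0.006 -0.005] w -0.001 F [-0.2  0.7 -0.7] q [-0.73  0.28  0.06  1.74 -0.02  1.13  1.05]
 shift cm (tool) [ 0.11  0.13 -0.16]
 turn [-0.006  0.004 -0.006]
```

View pics/s1.png

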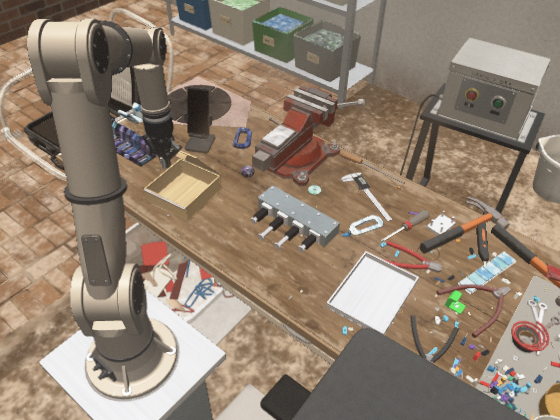

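Gripper is in front of the flap, at about (160,155). Pushing it up now.

```bash
python3 -m crank '[[[0,1.2,0],[0,0,0],-1],[[0,1.2,-0.2],[0,0,0],-1],[[0,1.2,-0.2],[0,0,0],-1],[[0,1.2,-0.2],[0,0,0],-1],[[0,1.2,-0.2],[0,0,0],-1],[[0,1.2,-0.2],[0,0,0],-1],[[0,1.2,-0.2],[0,0,0],-1],[[0,1.2,-0.2],[0,0,0],-1],[[0,1.2,-0.3],[0,0,0],-1],[[0,0.5,-0.2],[0,0,0],-1]]'
python3 - <<'E'
from h import *
info()
s=snap('top'); P=cloud(s)
q=P.reshape(-1,3); q=q[(q[:,0]>.4)&(q[:,0]<.62)&(q[:,1]>.24)&(q[:,1]<.42)&(q[:,2]>.07)]
d=(q[:,:2]-[.543,.322])@[.99,.14]
for z in np.arange(.07,.24,.02):
    k=(q[:,2]>z)&(q[:,2]<z+.02); print(round(z,2),k.sum(),np.median(d[k]).round(3) if k.any() else '')
cv2.imwrite('pics/t2.png',cv2.resize(s['color'][140:310,80:460,::-1],None,fx=2.1,fy=2.1))
E
```

```text
time_s: 2.9
tcp_pos: [0.5186, 0.3227, 0.197]
ee_rot: [0.0, 0.656, 0.755, 0.003]
contact_force: [-1.4, 0.0, 1.8]
width: -0.001
t 2.9 tcp [0.5186 0.3227 0.197 ] xang 1.712 tilt [0.004 0.004] w -0.001 F [-1.4  0.   1.8] q [-0.65  0.46  0.09  1.42 -0.04  1.26  1.16]
0.07 45 0.003
0.09 45 0.002
0.11 47 0.003
0.13 45 0.003
0.15 38 0.003
0.17 41 0.004
0.19 55 0.004
0.21 116 0.004
0.23 48 -0.031
```

View pics/t2.png

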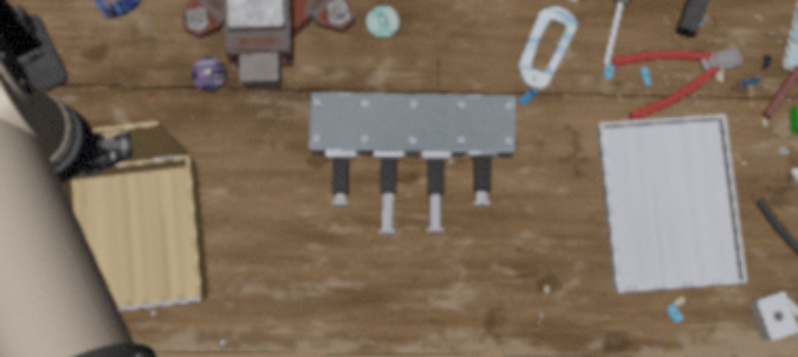

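Flap is upright (~1.57–1.6) and stands clear at (130,160). Backing off and going over the rack.

```bash
python3 -m crank '[[[0,-3,0],[0,0,0],-1],[[0,-3,0],[0,0,0],-1],[[0,0,-3],[0,0,0],-1],[[0,0,-4],[0,0,0.07],-0.2],[[-4,0,-2],[0,0,0.07],-0.2],[[-5,0,0],[0,0,0],-0.2],[[-5,0,0],[0,0,0],-0.2],[[-5,0,0],[0,0,0],-0.2],[[-5,0,0],[0,0,0],-0.2],[[-5,0,0],[0,0,0],-0.2]]'
python3 -m crank '[[[-4,0,0],[0,0,0],-0.2],[[0,0,0],[0,0,0],-0.2],[[0,0,0],[0,0,0],-0.2]]'
python3 - <<'E'
from h import *
info([.50,-.02,.28],0.0)
s=snap('wrist','w1.png'); print(s['position'],s['fov_y'],proj(s,[[.541,.066,.028],[.541,-.106,.028],[.566,.10,.047]]).round(0))
E
```

```text
time_s: 3.95
tcp_pos: [0.4596, 0.0208, 0.2846]
ee_rot: [0.0, 0.707, 0.707, 0.0]
contact_force: [1.1, -0.6, 0.1]
width: 0.4
time_s: 4.25
tcp_pos: [0.4599, -0.0181, 0.2845]
ee_rot: [-0.0, 0.708, 0.706, 0.0]
contact_force: [0.2, 0.8, -0.5]
width: 0.399
t 4.2 tcp [ 0.4599 -0.0181  0.2845] xang 1.568 tilt [0.    0.001] w 0.399 F [ 0.2  0.8 -0.5] q [-0.3   0.1   0.34  1.68 -0.04  1.37  1.61]
 shift cm (tool) [-0.18  4.01  0.45]
 turn [ 0.    -0.001 -0.002]
[ 0.3862442  -0.01887485  0.41261214] 70.86630221877779 [[345. 232.]
 [222. 233.]
 [371. 255.]]
```

View pics/w1.png

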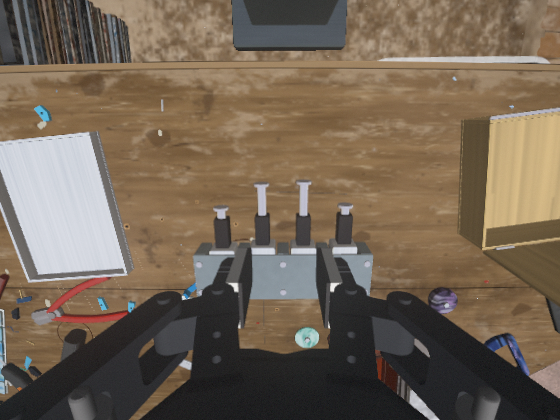

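The wrist view (robot side at top) shows necks at (222,231), (262,229), (303,229), (344,229), with the rack's front edge at row ~246.

```bash
cat > necks.py <<'E'
from h import *
s=snap('wrist'); v=s['color'].max(2); 
for nm,s in(('wrist',s),('top',snap('top'))):
    v=s['color'].max(2); a=np.zeros(v.shape,np.uint8)
    for y in np.arange(-.13,.10,.002):
        for x in np.arange(.505,.562,.002):
            u=proj(s,[x,y,.028])[0]; a[int(round(u[1])),int(round(u[0]))]=1
    a=cv2.dilate(a,np.ones((3,3)))
    n,l,st,ce=cv2.connectedComponentsWithStats(((v<75)&(a>0)).astype(np.uint8))
    for i in range(1,n):
        if 40<st[i,4]<1200:
            k=np.argwhere(l==i)[:,::-1]; w=onz(s,k,.028)
            print(nm,st[i],onz(s,[ce[i]],.028)[0].round(4),'x',np.percentile(w[:,0],[2,98]).round(4),'y',np.percentile(w[:,1],[2,98]).round(4))
E
python3 necks.py
```

```text
wrist [254 213  15  32 415] [ 0.5361 -0.0494  0.028 ] x [0.5149 0.5582] y [-0.0587 -0.0404]
wrist [294 213  15  32 412] [0.5366 0.0073 0.028 ] x [0.5149 0.5582] y [-0.0017  0.0168]
wrist [334 212  17  32 457] [0.5348 0.0642 0.028 ] x [0.5134 0.5567] y [0.0536 0.0747]
wrist [213 216  17  32 453] [ 0.5407 -0.1051  0.028 ] x [0.5193 0.5629] y [-0.1155 -0.0947]
top [238 215   9  18 121] [0.5363 0.0657 0.028 ] x [0.5153 0.5566] y [0.0578 0.074 ]
```

```bash
python3 -m crank '[[[3,2.6,3],[0,0,0],-0.2],[[3,2.5,3],[0,0,0],-0.2],[[2.25,2.5,3],[0,0,0],-0.2],[[0,0,4],[0,0,0],-0.2],[[0,0,4],[0,0,0],-0.2],[[0,0,3],[0,0,0],-0.2],[[0,0,0],[0,0,0],-0.2],[[0,0,0],[0,0,0],-0.2]]' 60
python3 -c "
from h import *
info([.536,.0645,.019],0)"
```

```text
time_s: 5.2
tcp_pos: [0.536, 0.0661, 0.0844]
ee_rot: [-0.0, 0.706, 0.708, -0.0]
contact_force: [0.5, 0.5, 0.4]
width: 0.4
t 5.2 tcp [0.536  0.0661 0.0844] xang 1.573 tilt [-0.001  0.   ] w 0.400 F [0.5 0.5 0.4] q [-0.35  0.44  0.26  1.76 -0.14  0.95  1.54]
 shift cm (tool) [-0.16  0.    6.54]
 turn [-0.001 -0.     0.002]
```

```bash
python3 -m crank '[[[-0.15,0,2.5],[0,0,0],-0.2],[[0,0,2],[0,0,0],-0.2],[[0,0,2],[0,0,0],-0.2],[[0,0,0],[0,0,0],-0.2],[[0,0,0],[0,0,0],-1],[[0,0,0],[0,0,0],-1],[[0,0,0],[0,0,0],-1],[[0,0,0],[0,0,0],-1],[[0,0,0],[0,0,0],-1]]' 60
python3 -c "
from h import *
info([.536,.0645,.019],0)"
```

```text
time_s: 6.1
tcp_pos: [0.538, 0.0642, 0.0214]
ee_rot: [0.001, 0.707, 0.707, 0.002]
contact_force: [-0.5, 2.0, 6.8]
width: 0.218
t 6.1 tcp [0.538  0.0642 0.0214] xang 1.571 tilt [0.004 0.002] w 0.218 F [-0.5  2.   6.8] q [-0.33  0.53  0.24  1.81 -0.17  0.81  1.57]
 shift cm (tool) [ 0.03 -0.2   0.24]
 turn [ 0.004 -0.002  0.   ]
```

```bash
python3 -m crank '[[[0,0,-0.2],[0,0,0],-1],[[0,-1.2,0],[0,0,0],-1],[[0,-1.2,0],[0,0,0],-1],[[0,-1.2,0],[0,0,0],-1],[[0,-1.2,0],[0,0,0],-1],[[0,-1.2,0],[0,0,0],-1],[[0,-1.2,0],[0,0,0],-1],[[0,-1.2,0],[0,0,0],-1],[[0,0,0],[0,0,0],-1]]' 80
python3 -c "
from h import *
info()
snap('wrist','w2.png')"
```

```text
time_s: 7.0
tcp_pos: [0.4503, 0.0623, 0.0215]
ee_rot: [-0.001, 0.708, 0.707, -0.001]
contact_force: [-2.8, -0.3, 3.9]
width: 0.217
t 7.0 tcp [0.4503 0.0623 0.0215] xang 1.570 tilt [-0.002 -0.001] w 0.217 F [-2.8 -0.3  3.9] q [-0.38  0.4   0.25  2.04 -0.14  0.72  1.53]
```

View pics/w2.png

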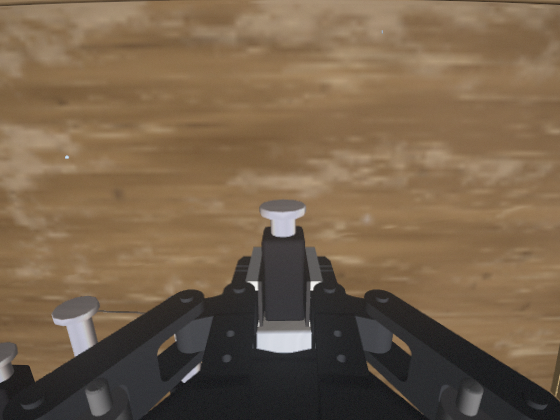

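Cartridge held correctly by the neck: disc at (283,210), barrel end at (285,338). Lifting to the box.

```bash
python3 -m crank '[[[0,0,-2],[0,0,0],-1],[[0,0,-3],[0,0,0],-1],[[0,0,-3],[0,0,0],-1],[[0,0,-3],[0,0,0],-1],[[0,0,-2],[0,0,0],-1],[[3,0,0],[0,0,0],-1],[[4,0,0],[0,0,0],-1],[[4,0,0],[0,0,0],-1],[[4,0,0],[0,0,0],-1],[[4,0,0],[0,0,0],-1]]' 80
python3 -m crank '[[[4,0,0],[0,0,-0.07],-1],[[3,-1,0],[0,0,-0.07],-1],[[0,0,0],[0,0,0],-1],[[0,0,0],[0,0,0],-1]]'
python3 -c "
from h import *
info([.4314,.3419,.085],.14)"
```

```text
time_s: 8.05
tcp_pos: [0.4522, 0.254, 0.1507]
ee_rot: [0.0, 0.708, 0.707, -0.001]
contact_force: [0.9, -0.1, -1.5]
width: 0.212
time_s: 8.45
tcp_pos: [0.4396, 0.3227, 0.1502]
ee_rot: [0.0, 0.655, 0.755, -0.001]
contact_force: [1.0, -0.3, -2.1]
width: 0.218
t 8.4 tcp [0.4396 0.3227 0.1502] xang 1.712 tilt [-0.001 -0.002] w 0.218 F [ 1.  -0.3 -2.1] q [-0.75  0.37  0.12  1.67 -0.05  1.1   1.09]
 shift cm (tool) [ 2.03 -0.53  6.52]
 turn [-0.002  0.002  0.001]
```

```bash
python3 -m crank '[[[2,-0.5,0],[0,0,0],-1],[[0,0,2.5],[0,0,0],-1],[[0,0,2.5],[0,0,0],-1],[[0,0,2],[0,0,0],-1],[[0,0,0],[0,0,0],-1]]' 80
python3 -c "
from h import *
info([.4314,.3419,.027],.14)
snap('wrist','w3.png')"
```

```text
time_s: 8.95
tcp_pos: [0.4311, 0.3373, 0.0779]
ee_rot: [0.0, 0.657, 0.753, -0.004]
contact_force: [0.1, -0.4, -1.5]
width: 0.219
t 8.9 tcp [0.4311 0.3373 0.0779] xang 1.707 tilt [-0.006 -0.007] w 0.219 F [ 0.1 -0.4 -1.5] q [-0.77  0.46  0.11  1.74 -0.06  0.95  1.06]
 shift cm (tool) [0.48 0.12 5.09]
 turn [-0.007  0.006 -0.004]
```

View pics/w3.png

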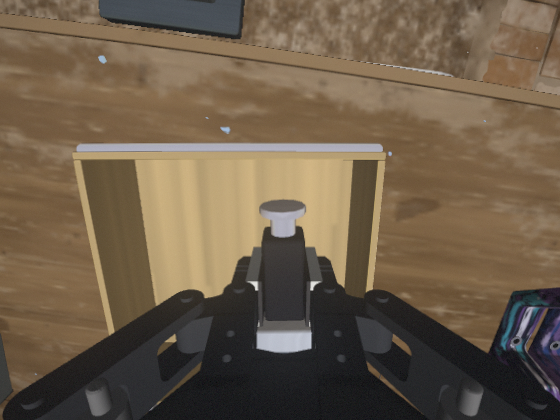

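The wrist view shows box walls at columns 78 and 384 and the cartridge at 283, aligned and inside. Lowering.

```bash
python3 -m crank '[[[0.5,0,1],[0,0,0],-1],[[0,0,1.5],[0,0,0],-1],[[0,0,1.5],[0,0,0],-1],[[0,0,0.9],[0,0,0],-1],[[0,0,0],[0,0,0],-1],[[0,0,0],[0,0,0],-1]]' 80
python3 -c "
from h import *
info([.4314,.3419,.027],.14)"
```

```text
time_s: 9.6
tcp_pos: [0.4323, 0.3468, 0.0329]
ee_rot: [0.0, 0.656, 0.755, 0.001]
contact_force: [-0.4, -0.0, -2.6]
width: 0.212
t 9.6 tcp [0.4323 0.3468 0.0329] xang 1.710 tilt [0.001 0.001] w 0.212 F [-0.4 -0.  -2.6] q [-0.78  0.53  0.1   1.76 -0.06  0.85  1.06]
 shift cm (tool) [-0.47 -0.16  0.59]
 turn [ 0.001 -0.001 -0.001]
```

```bash
python3 -m crank '[[[-0.3,0,0.3],[0,0,0],-1],[[0,0,0.4],[0,0,0],-1],[[0,0,0],[0,0,0],-1],[[0,0,0],[0,0,0],-0.35],[[0,0,0],[0,0,0],-0.35],[[0,0,-1],[0,0,0],-0.35],[[0,0,-3],[0,0,0],-0.35],[[0,0,-4],[0,0,0],-0.35],[[0,0,-4],[0,0,0],-0.35],[[-4,-2,-4],[0,0,0],-0.35]]' 80
python3 -c "
from h import *
info()
s=snap('wrist','w4.png')"
python3 necks.py
```

```text
time_s: 10.6
tcp_pos: [0.4209, 0.3145, 0.1824]
ee_rot: [-0.001, 0.653, 0.757, 0.005]
contact_force: [0.4, 0.4, 1.4]
width: 0.322
t 10.6 tcp [0.4209 0.3145 0.1824] xang 1.718 tilt [0.005 0.008] w 0.322 F [0.4 0.4 1.4] q [-0.76  0.3   0.11  1.69 -0.04  1.15  1.08]
wrist [   0  235   30   41 1011] [0.5345 0.0192 0.028 ] x [0.5097 0.5584] y [0.0026 0.0346]
wrist [459 234  52  33 675] [0.4539 0.5325 0.028 ] x [0.4376 0.4728] y [0.5073 0.5535]
wrist [501 239  57  19 469] [0.4475 0.5884 0.028 ] x [0.435  0.4606] y [0.5542 0.6103]
wrist [543 260  17  14  69] [0.4636 0.6122 0.028 ] x [0.4573 0.4746] y [0.6074 0.6212]
wrist [ 31 272  28  13 220] [0.5568 0.0544 0.028 ] x [0.5493 0.5629] y [0.0391 0.0662]
top [305 214   9  17 111] [ 0.5436 -0.1055  0.028 ] x [0.5236 0.562 ] y [-0.1132 -0.0977]
top [261 216   8  16 106] [0.5395 0.0079 0.028 ] x [0.5211 0.5575] y [-0.0004  0.0172]
top [284 216   7  17 111] [ 0.5391 -0.0491  0.028 ] x [0.5195 0.5584] y [-0.0569 -0.0412]
```

View pics/w4.png

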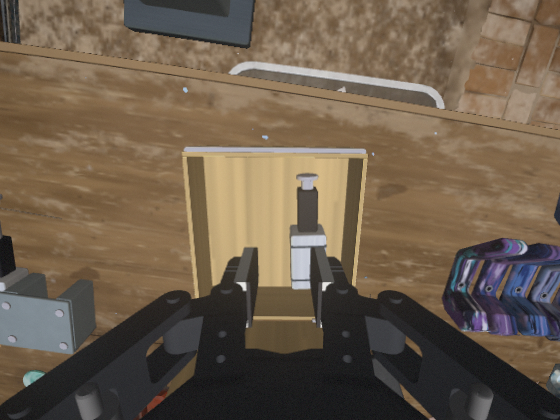

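Cartridge lies flat in the box (neck at (307,208)). Next is the other spent one, at (.541,-.105).

```bash
python3 -m crank '[[[0,0,0],[0,0,0.074],-0.2],[[0,0,0],[0,0,0.074],-0.2],[[-5,0,0],[0,0,0],-0.2],[[-5,0,0],[0,0,0],-0.2],[[-5,0,0],[0,0,0],-0.2],[[-5,0,0],[0,0,0],-0.2],[[-5,2,0],[0,0,0],-0.2],[[-5,3,0],[0,0,0],-0.2],[[-5,3,0],[0,0,0],-0.2],[[-5,3,0],[0,0,0],-0.2]]' 80
python3 -m crank '[[[-1.6,1,2.5],[0,0,0],-0.2],[[0,0,2.5],[0,0,0],-0.2],[[0,0,2.5],[0,0,0],-0.2],[[0,0,0],[0,0,0],-0.2],[[0,0,0],[0,0,0],-0.2]]'
python3 -c "
from h import *
info([.541,-.105,.022],0)"
```

```text
time_s: 11.75
tcp_pos: [0.5138, -0.0679, 0.178]
ee_rot: [-0.0, 0.709, 0.705, 0.0]
contact_force: [0.1, 0.6, 0.2]
width: 0.401
time_s: 12.25
tcp_pos: [0.5225, -0.0829, 0.1031]
ee_rot: [-0.001, 0.71, 0.704, -0.0]
contact_force: [1.2, 0.6, 0.3]
width: 0.403
t 12.2 tcp [ 0.5225 -0.0829  0.1031] xang 1.563 tilt [-0.001  0.   ] w 0.403 F [1.2 0.6 0.3] q [-0.18  0.41  0.4   1.78 -0.19  0.99  1.85]
 shift cm (tool) [-2.2   1.87  8.11]
 turn [-0.001 -0.    -0.007]
```

```bash
python3 -m crank '[[[-2.2,1.9,0],[0,0,0],-0.2],[[0,0,2],[0,0,0],-0.2],[[0,0,2.5],[0,0,0],-0.2],[[0,0,2.3],[0,0,0],-0.2],[[0,0,1.3],[0,0,0],-0.2],[[0,0,0],[0,0,0],-0.2],[[0,0,0],[0,0,0],-1],[[0,0,0],[0,0,0],-1],[[0,0,0],[0,0,0],-1],[[0,0,0],[0,0,0],-1]]' 60
python3 -c "
from h import *
info([.541,-.105,.022],0)"
```

```text
time_s: 13.25
tcp_pos: [0.5426, -0.1061, 0.024]
ee_rot: [0.001, 0.71, 0.704, 0.001]
contact_force: [-0.5, 0.6, 3.8]
width: 0.219
t 13.2 tcp [ 0.5426 -0.1061  0.024 ] xang 1.562 tilt [ 0.003 -0.   ] w 0.219 F [-0.5  0.6  3.8] q [-0.11  0.56  0.37  1.78 -0.26  0.85  1.94]
 shift cm (tool) [ 0.1  -0.16  0.2 ]
 turn [ 0.003  0.    -0.009]
```

```bash
python3 -m crank '[[[0,-1.2,0],[0,0,0],-1],[[0,-1.2,0],[0,0,0],-1],[[0,-1.2,0],[0,0,0],-1],[[0,-1.2,0],[0,0,0],-1],[[0,-1.2,0],[0,0,0],-1],[[0,-1.2,0],[0,0,0],-1],[[0,-1.3,0],[0,0,0],-1],[[0,0,-2],[0,0,0],-1],[[0,0,-3],[0,0,0],-1],[[0,0,-3],[0,0,0],-1]]' 80
python3 -m crank '[[[0,0,-3],[0,0,0],-1],[[2,0,-2],[0,0,0],-1],[[4,0,0],[0,0,0],-1],[[5,0,0],[0,0,0],-1],[[5,0,0],[0,0,0],-1],[[5,0,0],[0,0,0],-1],[[5,0,0],[0,0,0],-1],[[4,0,0],[0,0,-0.07],-1],[[4,0,0],[0,0,-0.07],-1],[[0,0,0],[0,0,0],-1]]'
python3 -c "
from h import *
info([.4411,.2726,.085],.14)"
```

```text
time_s: 14.25
tcp_pos: [0.4553, -0.1052, 0.1031]
ee_rot: [-0.001, 0.71, 0.704, -0.001]
contact_force: [0.9, 0.7, -2.8]
width: 0.215
time_s: 15.25
tcp_pos: [0.4541, 0.243, 0.1523]
ee_rot: [-0.002, 0.655, 0.756, 0.002]
contact_force: [0.5, 0.1, -2.0]
width: 0.213
t 15.2 tcp [0.4541 0.243  0.1523] xang 1.714 tilt [-0.001  0.005] w 0.213 F [ 0.5  0.1 -2. ] q [-0.68  0.31  0.19  1.75 -0.07  1.08  1.26]
 shift cm (tool) [ 3.08 -0.86  6.75]
 turn [-0.001 -0.005  0.004]
```

```bash
python3 -m crank '[[[3.1,-0.9,1],[0,0,0],-1],[[0,0,2.5],[0,0,0],-1],[[0,0,2.5],[0,0,0],-1],[[0,0,0],[0,0,0],-1],[[0,0,0],[0,0,0],-1]]'
python3 - <<'E'
from h import *
info([.4411,.2726,.030],.14)
s=snap('wrist','w5.png')
E
```

```text
time_s: 15.75
tcp_pos: [0.4434, 0.2635, 0.0925]
ee_rot: [-0.0, 0.66, 0.752, -0.001]
contact_force: [0.3, -0.7, -0.4]
width: 0.212
t 15.8 tcp [0.4434 0.2635 0.0925] xang 1.701 tilt [-0.001 -0.001] w 0.212 F [ 0.3 -0.7 -0.4] q [-0.71  0.39  0.18  1.82 -0.08  0.95  1.21]
 shift cm (tool) [ 0.94 -0.1   6.25]
 turn [-0.001  0.001 -0.01 ]
```

View pics/w5.png

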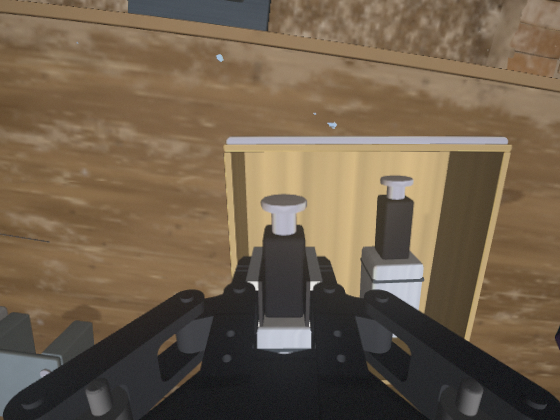

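The held cartridge is fine and the first one is at (395,220) to the right. I shift 9 mm further in, then lower.

```bash
python3 -m crank '[[[0.8,0,0],[0,0,0],-1],[[0,0,0],[0,0,0],-1],[[0,0,2],[0,0,0],-1],[[0,0,2],[0,0,0],-1],[[0,0,1.5],[0,0,0],-1],[[0,0,0.6],[0,0,0],-1],[[0,0,0],[0,0,0],-1],[[0,0,0],[0,0,0],-1]]'
python3 -c "
from h import *
info([.4411,.2726,.028],.14)"
```

```text
time_s: 16.6
tcp_pos: [0.4433, 0.2727, 0.0326]
ee_rot: [0.0, 0.659, 0.752, 0.001]
contact_force: [-0.8, 0.4, -1.1]
width: 0.213
t 16.6 tcp [0.4433 0.2727 0.0326] xang 1.702 tilt [0.002 0.001] w 0.213 F [-0.8  0.4 -1.1] q [-0.71  0.48  0.16  1.86 -0.1   0.81  1.21]
 shift cm (tool) [ 0.02 -0.22  0.46]
 turn [ 0.002 -0.001 -0.009]
```

```bash
python3 -m crank '[[[0,-0.2,0.4],[0,0,0],-1],[[0,0,0.1],[0,0,0],-1],[[0,0,0],[0,0,0],-1],[[0,0,0],[0,0,0],-0.35],[[0,0,0],[0,0,0],-0.35],[[0,0,-1],[0,0,0],-0.35],[[0,0,-3],[0,0,0],-0.35],[[0,0,-4],[0,0,0],-0.35],[[0,-1,-4],[0,0,0],-0.35],[[0,-2,-4],[0,0,0],-0.35]]'
python3 - <<'E'
from h import *
info()
s=snap('wrist','w6.png');
E
python3 necks.py | grep top
```

```text
time_s: 17.6
tcp_pos: [0.4118, 0.2661, 0.1884]
ee_rot: [0.001, 0.66, 0.751, -0.0]
contact_force: [-0.4, 0.3, 0.5]
width: 0.327
t 17.6 tcp [0.4118 0.2661 0.1884] xang 1.699 tilt [ 0.001 -0.002] w 0.327 F [-0.4  0.3  0.5] q [-0.77  0.23  0.19  1.77 -0.04  1.15  1.13]
top [261 216   8  16 107] [0.5393 0.0078 0.028 ] x [0.5211 0.5575] y [-0.0005  0.0171]
top [283 216   8  17 112] [ 0.5392 -0.049   0.028 ] x [0.5195 0.5584] y [-0.0569 -0.0412]
```

View pics/w6.png

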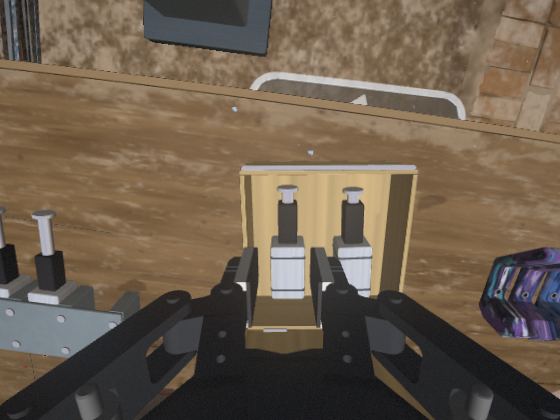

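Both spent cartridges lie flat in the box, necks at (288,220) and (352,220). Next is the full one at (.537,-.049).

```bash
python3 -m crank '[[[0,0,0],[0,0,0.064],-0.2],[[0,0,0],[0,0,0.064],-0.2],[[-5,0,0],[0,0,0],-0.2],[[-5,0,0],[0,0,0],-0.2],[[-5,2,0],[0,0,0],-0.2],[[-5,3,0],[0,0,0],-0.2],[[-5,3,0],[0,0,0],-0.2],[[-4,3,2],[0,0,0],-0.2],[[-2,1,2.5],[0,0,0],-0.2],[[0,0,2.5],[0,0,0],-0.2]]' 80
python3 -m crank '[[[0,0,0],[0,0,0],-0.2],[[0,0,0],[0,0,0],-0.2]]'
python3 -c "
from h import *
info([.537,-.049,.0225],0)"
```

```text
time_s: 18.75
tcp_pos: [0.5201, -0.028, 0.1162]
ee_rot: [0.002, 0.709, 0.705, -0.002]
contact_force: [-1.3, 0.8, -1.0]
width: 0.401
time_s: 18.95
tcp_pos: [0.5184, -0.0211, 0.117]
ee_rot: [-0.001, 0.706, 0.708, -0.001]
contact_force: [0.5, -0.7, -0.7]
width: 0.398
t 18.9 tcp [ 0.5184 -0.0211  0.117 ] xang 1.574 tilt [-0.004 -0.   ] w 0.398 F [ 0.5 -0.7 -0.7] q [-0.31  0.38  0.41  1.79 -0.17  1.01  1.74]
 shift cm (tool) [-2.79  1.88  9.45]
 turn [-0.004  0.     0.003]
```

```bash
python3 -m crank '[[[-2.8,1.9,0],[0,0,0],-0.2],[[0,0,2],[0,0,0],-0.2],[[0,0,2],[0,0,0],-0.2],[[0,0,0],[0,0,0],-0.2],[[0,0,0],[0,0,0],-0.2]]'
python3 -c "
from h import *
info([.537,-.049,.0225],0)"
```

```text
time_s: 19.45
tcp_pos: [0.5393, -0.0482, 0.0792]
ee_rot: [0.0, 0.705, 0.709, 0.001]
contact_force: [-0.2, -0.6, -0.1]
width: 0.401
t 19.4 tcp [ 0.5393 -0.0482  0.0792] xang 1.576 tilt [0.001 0.   ] w 0.401 F [-0.2 -0.6 -0.1] q [-0.24  0.46  0.4   1.77 -0.22  0.95  1.82]
 shift cm (tool) [-0.08 -0.23  5.67]
 turn [ 0.001 -0.     0.005]
```

```bash
python3 -m crank '[[[-0.1,-0.2,2],[0,0,0],-0.2],[[0,0,2],[0,0,0],-0.2],[[0,0,1.6],[0,0,0],-0.2],[[0,0,0],[0,0,0],-0.2],[[0,0,0],[0,0,0],-1],[[0,0,0],[0,0,0],-1],[[0,0,0],[0,0,0],-1],[[0,0,0],[0,0,0],-1]]' 60
python3 -c "
from h import *
info([.537,-.049,.0225],0)"
python3 -m crank '[[[0,-1.2,0],[0,0,0],-1],[[0,-1.2,0],[0,0,0],-1],[[0,-1.2,0],[0,0,0],-1],[[0,-1.2,0],[0,0,0],-1],[[0,-1.2,0],[0,0,0],-1],[[0,-1.2,0],[0,0,0],-1],[[0,-1.3,0],[0,0,0],-1],[[0,0,0],[0,0,0],-1]]' 80
python3 -c "
from h import *
info([.513,-.374,.1],.08)"
```

```text
time_s: 20.25
tcp_pos: [0.538, -0.0498, 0.0237]
ee_rot: [0.001, 0.706, 0.708, 0.001]
contact_force: [-1.8, 1.0, 6.4]
width: 0.217
t 20.2 tcp [ 0.538  -0.0498  0.0237] xang 1.574 tilt [0.003 0.   ] w 0.217 F [-1.8  1.   6.4] q [-0.22  0.54  0.37  1.82 -0.26  0.83  1.86]
 shift cm (tool) [ 0.08 -0.1   0.12]
 turn [ 0.003 -0.     0.004]
time_s: 21.05
tcp_pos: [0.4525, -0.0506, 0.0237]
ee_rot: [0.001, 0.706, 0.708, 0.001]
contact_force: [-3.0, -0.8, 9.3]
width: 0.213
t 21.1 tcp [ 0.4525 -0.0506  0.0237] xang 1.573 tilt [0.003 0.   ] w 0.213 F [-3.  -0.8  9.3] q [-0.24  0.4   0.39  2.05 -0.23  0.73  1.86]
 shift cm (tool) [-32.35   5.99  -7.62]
 turn [ 0.003 -0.    -0.077]
```

```bash
python3 -m crank '[[[0,0,-2],[0,0,0],-1],[[0,0,-3],[0,0,0],-1],[[0,0,-3],[0,0,0],-1],[[-4,0,-2],[0,0,0],-1],[[-5,0,0],[0,0,0],-1],[[-5,1,0],[0,0,0],-1],[[-5,1,0],[0,0,0],-1],[[-5,2,0],[0,0,0],-1],[[-4,1,0],[0,0,0],-1],[[-3,1,0],[0,0,-0.077],-1]]' 80
python3 -m crank '[[[0,0,0],[0,0,0],-1],[[0,0,0],[0,0,0],-1]]'
python3 -c "
from h import *
info([.513,-.374,.07],.08)"
```

```text
time_s: 22.05
tcp_pos: [0.51, -0.3581, 0.1215]
ee_rot: [-0.0, 0.678, 0.735, -0.001]
contact_force: [-0.0, -0.2, -0.9]
width: 0.213
time_s: 22.25
tcp_pos: [0.51, -0.355, 0.1212]
ee_rot: [-0.001, 0.679, 0.734, -0.0]
contact_force: [0.8, 0.9, -1.1]
width: 0.217
t 22.2 tcp [ 0.51   -0.355   0.1212] xang 1.649 tilt [-0.002  0.001] w 0.217 F [ 0.8  0.9 -1.1] q [ 0.26  0.58  0.49  1.49 -0.29  1.14  2.45]
 shift cm (tool) [-1.93  0.16  5.11]
 turn [-0.002 -0.001 -0.002]
```

```bash
python3 -m crank '[[[-1.9,0.2,0],[0,0,0],-1],[[0,0,2],[0,0,0],-1],[[0,0,2],[0,0,0],-1],[[0,0,2],[0,0,0],-1],[[0,0,1],[0,0,0],-1],[[0,0,0],[0,0,0],-1],[[0,0,0],[0,0,0],-1]]' 
python3 -c "
from h import *
info([.513,-.374,.034],.08)
snap('wrist','w7.png')"
```

```text
time_s: 22.95
tcp_pos: [0.515, -0.3727, 0.0527]
ee_rot: [0.0, 0.678, 0.735, 0.0]
contact_force: [0.8, -0.5, -1.6]
width: 0.209
t 22.9 tcp [ 0.515  -0.3727  0.0527] xang 1.652 tilt [ 0.001 -0.   ] w 0.209 F [ 0.8 -0.5 -1.6] q [ 0.3   0.68  0.46  1.51 -0.33  1.03  2.5 ]
 shift cm (tool) [-0.11 -0.21  1.87]
 turn [0.001 0.    0.001]
```

View pics/w7.png

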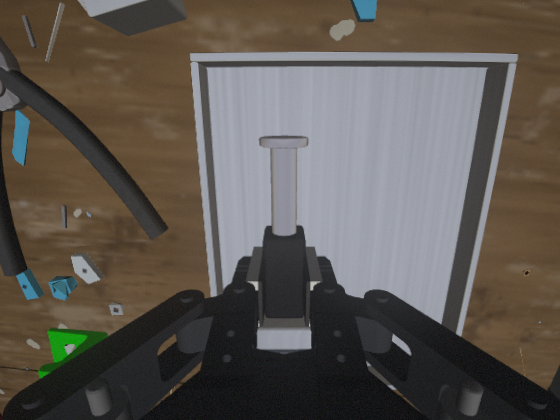

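Cartridge is over the tray, plunger out (disc (284,141), walls at 195–515). Lowering and releasing.

```bash
python3 -m crank '[[[0,-0.1,1],[0,0,0],-1],[[0,0,0.6],[0,0,0],-1],[[0,0,0.3],[0,0,0],-1],[[0,0,0],[0,0,0],-1],[[0,0,0],[0,0,0],-0.35],[[0,0,0],[0,0,0],-0.35],[[0,0,-1],[0,0,0],-0.35],[[0,0,-3],[0,0,0],-0.2],[[0,0,-4],[0,0,0],-0.2],[[0,0,-4],[0,0,0],-0.2]]'
python3 -m crank '[[[4,-1,0],[0,0,0.08],-0.2],[[5,0,0],[0,0,0],-0.2],[[5,0,0],[0,0,0],-0.2],[[5,0,0],[0,0,0],-0.2],[[5,0,0],[0,0,0],-0.2],[[5,0,0],[0,0,0],-0.2],[[5,1,0],[0,0,0],-0.2],[[3,1,0],[0,0,0],-0.2],[[0,0,0],[0,0,0],-0.2],[[0,0,0],[0,0,0],-0.2]]'
python3 -c "
from h import *
info([.5365,.0075,.0225],0)"
python3 necks.py
```

```text
time_s: 24.0
tcp_pos: [0.5132, -0.3733, 0.1546]
ee_rot: [-0.0, 0.678, 0.735, -0.0]
contact_force: [0.6, -1.6, 1.2]
width: 0.399
time_s: 25.0
tcp_pos: [0.5203, -0.0049, 0.1536]
ee_rot: [0.001, 0.706, 0.708, 0.0]
contact_force: [-0.3, -0.8, -0.6]
width: 0.395
t 25.0 tcp [ 0.5203 -0.0049  0.1536] xang 1.573 tilt [ 0.001 -0.001] w 0.395 F [-0.3 -0.8 -0.6] q [-0.37  0.34  0.44  1.75 -0.16  1.09  1.7 ]
 shift cm (tool) [ 1.24  1.61 13.11]
 turn [0.001 0.001 0.002]
wrist [288 196  22  48 958] [0.5372 0.0077 0.028 ] x [0.5156 0.559 ] y [-0.0013  0.017 ]
```

```bash
python3 -m crank '[[[1.25,1.7,2],[0,0,0],-0.2],[[0,0,3],[0,0,0],-0.2],[[0,0,3],[0,0,0],-0.2],[[0,0,2],[0,0,0],-0.2],[[0,0,0],[0,0,0],-0.2]]'
python3 -c "
from h import *
info([.5370,.0075,.0225],0)"
```

```text
time_s: 25.6
tcp_pos: [0.5339, 0.0048, 0.0504]
ee_rot: [-0.002, 0.708, 0.706, -0.003]
contact_force: [-1.7, 0.6, 1.1]
width: 0.398
t 25.6 tcp [0.5339 0.0048 0.0504] xang 1.567 tilt [-0.007 -0.002] w 0.398 F [-1.7  0.6  1.1] q [-0.34  0.5   0.4   1.81 -0.24  0.89  1.73]
 shift cm (tool) [0.27 0.33 2.79]
 turn [-0.007  0.002 -0.004]
```

```bash
python3 -m crank '[[[0.2,0.2,0],[0,0,0],-0.2],[[0,0,1.5],[0,0,0],-0.2],[[0,0,1.3],[0,0,0],-0.2],[[0,0,0],[0,0,0],-0.2],[[0,0,0],[0,0,0],-1],[[0,0,0],[0,0,0],-1],[[0,0,0],[0,0,0],-1],[[0,0,0],[0,0,0],-1]]' 60
python3 -c "
from h import *
info([.537,.0075,.0225],0)"
python3 -m crank '[[[0,-1.2,0],[0,0,0],-1],[[0,-1.2,0],[0,0,0],-1],[[0,-1.2,0],[0,0,0],-1],[[0,-1.2,0],[0,0,0],-1],[[0,-1.2,0],[0,0,0],-1],[[0,-1.2,0],[0,0,0],-1],[[0,-1.3,0],[0,0,0],-1],[[0,0,0],[0,0,0],-1]]' 80
python3 -c "
from h import *
info([.507,-.302,.1],.08)"
```

```text
time_s: 26.4
tcp_pos: [0.5394, 0.0091, 0.0258]
ee_rot: [0.0, 0.707, 0.707, 0.0]
contact_force: [-0.3, -1.3, 3.0]
width: 0.217
t 26.4 tcp [0.5394 0.0091 0.0258] xang 1.571 tilt [ 0.001 -0.   ] w 0.217 F [-0.3 -1.3  3. ] q [-0.33  0.54  0.38  1.82 -0.26  0.84  1.75]
 shift cm (tool) [-0.16 -0.24  0.33]
 turn [0.001 0.    0.   ]
time_s: 27.2
tcp_pos: [0.4529, 0.0094, 0.0258]
ee_rot: [-0.001, 0.707, 0.707, 0.0]
contact_force: [-2.8, -0.3, 6.7]
width: 0.206
t 27.2 tcp [0.4529 0.0094 0.0258] xang 1.571 tilt [-0.001  0.001] w 0.206 F [-2.8 -0.3  6.7] q [-0.38  0.4   0.4   2.05 -0.23  0.74  1.73]
 shift cm (tool) [-31.13   5.39  -7.45]
 turn [-0.001 -0.001 -0.08 ]
```

```bash
python3 -m crank '[[[0,0,-2],[0,0,0],-1],[[0,0,-3],[0,0,0],-1],[[0,0,-3],[0,0,0],-1],[[-4,0,-2],[0,0,0],-1],[[-5,0,0],[0,0,0],-1],[[-5,1,0],[0,0,0],-1],[[-5,1,0],[0,0,0],-1],[[-5,2,0],[0,0,0],-1],[[-4,1,0],[0,0,0],-1],[[-2.5,0.5,0],[0,0,-0.08],-1]]' 80
python3 -m crank '[[[0,0,0],[0,0,0],-1],[[0,0,0],[0,0,0],-1]]'
python3 - <<'E'
from h import *
info([.507,-.302,.055],.08)
s=snap('wrist','w8.png')
E
```

```text
time_s: 28.2
tcp_pos: [0.5071, -0.2946, 0.1247]
ee_rot: [0.001, 0.679, 0.734, -0.001]
contact_force: [0.6, 0.3, -2.0]
width: 0.213
time_s: 28.4
tcp_pos: [0.5067, -0.2904, 0.1243]
ee_rot: [-0.001, 0.679, 0.734, -0.0]
contact_force: [0.4, 1.0, -2.0]
width: 0.211
t 28.4 tcp [ 0.5067 -0.2904  0.1243] xang 1.649 tilt [-0.001  0.001] w 0.211 F [ 0.4  1.  -2. ] q [ 0.12  0.51  0.52  1.6  -0.28  1.11  2.37]
 shift cm (tool) [-1.17 -0.05  6.93]
 turn [-0.001 -0.001 -0.002]
```

View pics/w8.png

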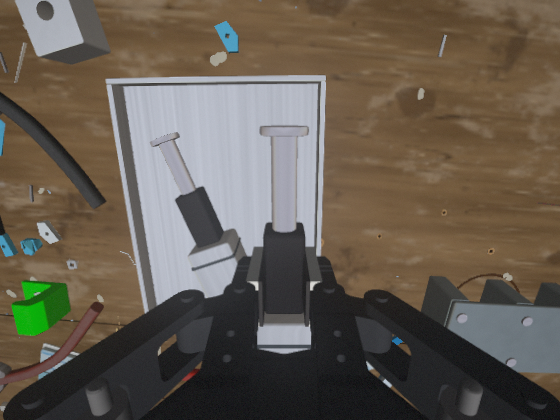

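The tray view shows that the first full cartridge has been knocked askew: disc (165,139), neck (200,217), barrel slanting toward the middle. I compute its footprint before placing the second.

Run:
```python
from h import *
s=snap('wrist')
a,b=onz(s,[(166,141),(200,217)],[.036,.038][0])[:,:2]
c=np.array([.512,-.338]);y=.082;ex=np.array([np.cos(y),np.sin(y)]);ey=np.array([-ex[1],ex[0]])
f=lambda p:np.round([(p-c)@ex*1000,(p-c)@ey*1000],0)
d=(b-a)/np.linalg.norm(b-a); n=np.array([-d[1],d[0]])
print('disc',f(a),'neck',f(b),'len',np.linalg.norm(b-a),'ang in tray',np.arctan2(d@ey,d@ex))
for u,w in((22,18),(22,-18),(84,18),(84,-18)): print(u,w,f(b+d*u/1000+n*w/1000))
print('tray corners',[f(p[:2]) for p in onz(s,[(107,81),(326,76)],.034)])
# barrel pts from depth: tray region z>.035
P=cloud(snap('top')).reshape(-1,3); k=(np.abs((P[:,:2]-c)@ex)<.095)&(np.abs((P[:,:2]-c)@ey)<.07)&(P[:,2]>.035)&(P[:,2]<.056)
q=P[k]; print(len(q),[f(p) for p in (q[q[:,0].argmax()][:2],q[q[:,1].argmax()][:2],q[q[:,1].argmin()][:2])] if k.any() else '')
```

```text
disc [-59. -36.] neck [ -1. -17.] len 0.06127522270384166 ang in tray 0.33073353330049
22 18 [14.  8.]
22 -18 [ 26. -26.]
84 18 [73. 28.]
84 -18 [84. -6.]
tray corners [array([-100.,  -74.]), array([-102.,   78.])]
21 [array([85., -8.]), array([75.,  8.]), array([81., -8.])]
```

Old barrel's far corner reaches tray y≈+28. I'll lay the new one parallel to it (yaw +0.33, offset ~46 mm).

```bash
python3 -m crank '[[[0,0,0],[0,0,-0.11],-1],[[0,0,0],[0,0,-0.11],-1],[[0,0,0],[0,0,-0.11],-1],[[0,0,0],[0,0,0],-1],[[0,0,0],[0,0,0],-1]]'
python3 -c "
from h import *
info([.4919,-.3126,.08],.412)"
```

```text
time_s: 29.05
tcp_pos: [0.5075, -0.2891, 0.1252]
ee_rot: [-0.0, 0.549, 0.836, 0.0]
contact_force: [-0.3, -0.4, -2.2]
width: 0.207
t 29.1 tcp [ 0.5075 -0.2891  0.1252] xang 1.980 tilt [0.    0.001] w 0.207 F [-0.3 -0.4 -2.2] q [ 0.17  0.5   0.45  1.6  -0.23  1.1   2.66]
 shift cm (tool) [-1.54 -2.37  4.51]
 turn [ 0.001 -0.001 -0.002]
```

```bash
python3 -m crank '[[[-1.6,-2.4,0],[0,0,0],-1],[[0,0,0],[0,0,0],-1],[[0,0,2],[0,0,0],-1],[[0,0,2.5],[0,0,0],-1],[[0,0,1.5],[0,0,0],-1],[[0,0,0],[0,0,0],-1],[[0,0,0],[0,0,0],-1]]'
python3 -c "
from h import *
info([.4919,-.3126,.036],.412)
snap('wrist','w9.png')"
```

```text
time_s: 29.75
tcp_pos: [0.4918, -0.3145, 0.0653]
ee_rot: [0.0, 0.548, 0.836, -0.0]
contact_force: [0.3, -0.6, -1.5]
width: 0.214
t 29.8 tcp [ 0.4918 -0.3145  0.0653] xang 1.981 tilt [-0. -0.] w 0.214 F [ 0.3 -0.6 -1.5] q [ 0.24  0.56  0.43  1.66 -0.27  0.98  2.74]
 shift cm (tool) [0.17 0.08 2.93]
 turn [-0.     0.    -0.002]
```

View pics/w9.png

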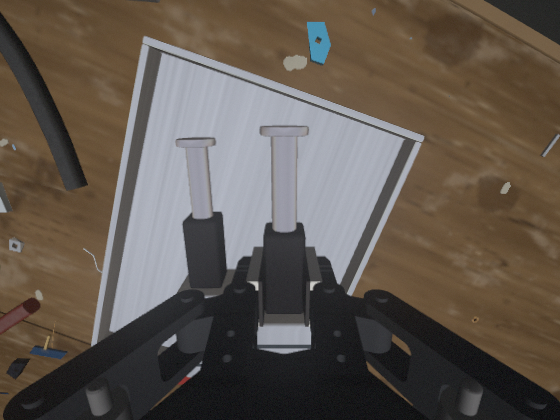

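Parallel and clear of the old one (necks at columns 205 and 284). A small nudge right and back, then lower and release.

```bash
python3 -m crank '[[[0.3,-0.3,0],[0,0,0],-1],[[0,0,1],[0,0,0],-1],[[0,0,1],[0,0,0],-1],[[0,0,0.6],[0,0,0],-1],[[0,0,0.3],[0,0,0],-1],[[0,0,0],[0,0,0],-1],[[0,0,0],[0,0,0],-1]]'
python3 -c "
from h import *
info([.4919,-.3126,.036],.412)"
python3 -m crank '[[[0,0,0],[0,0,0],-0.4],[[0,0,0],[0,0,0],-0.4],[[0,0,-1],[0,0,0],-0.4],[[0,0,-3],[0,0,0],-0.4],[[0,0,-4],[0,0,0],-0.4],[[0,0,-4],[0,0,0],-0.4],[[0,-3,-4],[0,0,0],-0.4],[[0,0,0],[0,0,0],-0.4]]'
python3 - <<'E'
from h import *
info()
s=snap('wrist'); w=s['color']
t=snap('top'); 
v=np.hstack([cv2.resize(w,(500,375)),cv2.resize(t['color'][190:295,85:185],(300,315))[:375] if 0 else np.pad(cv2.resize(t['color'][190:295,85:185],(300,315)),((0,60),(0,0),(0,0)))])
cv2.imwrite('pics/f1.png',v[:,:,::-1])
E
```

```text
time_s: 30.5
tcp_pos: [0.4877, -0.313, 0.036]
ee_rot: [0.0, 0.548, 0.836, 0.0]
contact_force: [-0.1, 0.6, -0.3]
width: 0.211
t 30.5 tcp [ 0.4877 -0.313   0.036 ] xang 1.981 tilt [0. 0.] w 0.211 F [-0.1  0.6 -0.3] q [ 0.25  0.59  0.42  1.7  -0.29  0.91  2.76]
 shift cm (tool) [-0.13  0.4  -0.  ]
 turn [ 0.     0.    -0.002]
time_s: 31.3
tcp_pos: [0.4593, -0.3314, 0.204]
ee_rot: [0.007, 0.551, 0.835, -0.002]
contact_force: [-1.2, -1.2, -0.1]
width: 0.301
t 31.3 tcp [ 0.4593 -0.3314  0.204 ] xang 1.975 tilt [ 0.009 -0.01 ] w 0.301 F [-1.2 -1.2 -0.1] q [ 0.23  0.38  0.5   1.56 -0.19  1.23  2.73]
```

View pics/f1.png

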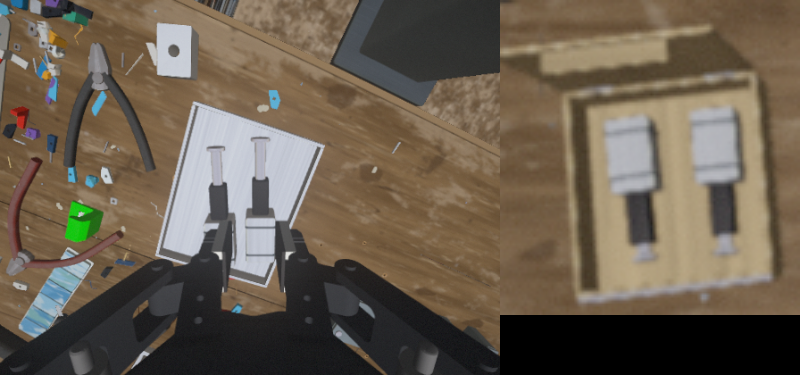

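All placed: two in the tray with plungers out (necks (218,200), (262,195)) and two in the box with plungers home (right inset). Flap still stands upright. Going behind it to shut it.

```bash
python3 -m crank '[[[0,0,-4],[0,0,0.135],-1],[[0,0,-4],[0,0,0.135],-1],[[5,0,-3],[0,0,0],-1],[[5,1,0],[0,0,0],-1],[[5,2,0],[0,0,0],-1],[[5,2,0],[0,0,0],-1],[[5,2,0],[0,0,0],-1],[[5,2,0],[0,0,0],-1],[[5,2,0],[0,0,0],-1],[[5,2,0],[0,0,0],-1]]' 40
python3 -m crank '[[[5,2,0],[0,0,0],-1],[[5,2,0],[0,0,0],-1],[[0,0,0],[0,0,0],-1],[[0,0,0],[0,0,0],-1]]'
python3 - <<'E'
from h import *
info([.5887,.3287,.30],.14)
P=cloud(snap('top')).reshape(-1,3)
c=np.array([.512,-.338]);y=.082
def loc(c,y): 
    ex=np.array([np.cos(y),np.sin(y)]);return (P[:,:2]-c)@ex,(P[:,:2]-c)@np.array([-ex[1],ex[0]])
for n,c,y,lo in(('tray',np.array([.512,-.338]),.082,.04),('box',np.array([.46,.3106]),.14,.03)):
    a,b=loc(c,y); k=(abs(a)<.072)&(abs(b)<.066)&(P[:,2]>.028)&(P[:,2]<.2); print(n,k.sum(),np.percentile(P[k,2],[5,50,90,99]).round(3))
a,b=loc(np.array([.46,.3106]),.14); k=(a>.05)&(a<.13)&(abs(b)<.08)&(P[:,2]>.08)
for z in np.arange(.08,.26,.03):
    m=k&(P[:,2]>z)&(P[:,2]<z+.03); print(z.round(2),m.sum(),np.median(a[m]).round(3) if m.any() else '')
E
```

```text
time_s: 32.4
tcp_pos: [0.5278, 0.0621, 0.3003]
ee_rot: [-0.001, 0.655, 0.755, -0.001]
contact_force: [1.2, -0.6, 0.2]
width: -0.0
time_s: 32.8
tcp_pos: [0.5511, 0.1588, 0.2994]
ee_rot: [-0.001, 0.654, 0.757, -0.002]
contact_force: [0.7, -0.7, -0.4]
width: 0.0
t 32.8 tcp [0.5511 0.1588 0.2994] xang 1.717 tilt [-0.004 -0.001] w 0.000 F [ 0.7 -0.7 -0.4] q [-0.51  0.35  0.28  1.34 -0.09  1.47  1.48]
 shift cm (tool) [16.26  6.18 -0.09]
 turn [-0.004  0.     0.006]
tray 1118 [0.031 0.043 0.048 0.051]
box 505 [0.03  0.038 0.042 0.045]
0.08 78 0.087
0.11 87 0.087
0.14 26 0.087
0.17 29 0.087
0.2 367 0.083
0.23 8 0.088
```

```bash
python3 -m crank '[[[0,3,0],[0,0,0],-1],[[4,3.2,0],[0,0,0],-1],[[4,0,0],[0,0,0],-1],[[4,0,0],[0,0,0],-1],[[4.2,0,0],[0,0,0],-1],[[0,0,0],[0,0,0],-1],[[0,0,0],[0,0,0],-1]]'
python3 -c "
from h import *
info([.5887,.3287,.20],.14)"
```

```text
time_s: 33.55
tcp_pos: [0.5901, 0.3236, 0.3009]
ee_rot: [0.0, 0.656, 0.755, -0.001]
contact_force: [0.9, -0.6, 0.1]
width: -0.001
t 33.5 tcp [0.5901 0.3236 0.3009] xang 1.711 tilt [-0.001 -0.002] w -0.001 F [ 0.9 -0.6  0.1] q [-0.66  0.57  0.25  1.   -0.13  1.58  1.26]
 shift cm (tool) [ 0.54 -0.05 10.09]
 turn [-0.001  0.001  0.001]
```

```bash
python3 -m crank '[[[0,0,3],[0,0,0],-1],[[0,0,3],[0,0,0],-1],[[0,0,3.2],[0,0,0],-1],[[0,0,0],[0,0,0],-1],[[0,-1.5,0],[0,0,0],-1],[[0,-1.5,0],[0,0,0],-1],[[0,-1.5,0.2],[0,0,0],-1],[[0,-1.5,0.2],[0,0,0],-1],[[0,-1.5,0.4],[0,0,0],-1]]'
cat > fl.py <<'E'
from h import *
info([.46,.3106,.078],.14)
p=np.array(r.state()['tcp_pos']); d=p[:2]-[.46,.3106]; print('box x',d@[.99,.14],'z',p[2],'theta est',np.degrees(np.arctan2(p[2]-.014-.064,.084-(d@[.99,.14]-.011))))
P=cloud(snap('top')).reshape(-1,3); a=(P[:,:2]-[.46,.3106])@[.99,.14]; b=(P[:,:2]-[.46,.3106])@[-.14,.99]
k=(a>-.085)&(a<.12)&(b<-.045)&(b>-.078)&(P[:,2]>.066)&(P[:,2]<.235)
if k.sum()>9: print(k.sum(),'fit ang',np.degrees(np.arctan2(P[k,2]-.064,.086-a[k]))[np.hypot(P[k,2]-.06,.084-a[k])>.08].round(0)[::8], 'z50',np.median(P[k,2]).round(3))
E
python3 fl.py
```

```text
time_s: 34.45
tcp_pos: [0.5184, 0.3118, 0.2051]
ee_rot: [0.002, 0.657, 0.754, 0.003]
contact_force: [0.9, 0.2, 1.0]
width: 0.0
t 34.5 tcp [0.5184 0.3118 0.2051] xang 1.707 tilt [0.006 0.002] w 0.000 F [0.9 0.2 1. ] q [-0.73  0.45  0.24  1.43 -0.11  1.27  1.22]
 shift cm (tool) [ 0.66 -5.88 12.68]
 turn [ 0.006 -0.001 -0.003]
box x 0.057968546613134664 z 0.2051240316108604 theta est 73.75906595188138
155 fit ang [75. 74. 74. 74. 74. 73. 74. 74. 74. 74. 73. 73. 72.] z50 0.168
```

```bash
python3 -m crank '[[[0,-1.5,0.8],[0,0,0],-1],[[0,-1.5,0.9],[0,0,0],-1],[[0,-1.5,1],[0,0,0],-1],[[0,-1.2,1.1],[0,0,0],-1],[[0,-1,1.2],[0,0,0],-1],[[0,-0.9,1.2],[0,0,0],-1],[[0,0,0],[0,0,0],-1]]'
python3 fl.py
```

```text
time_s: 35.2
tcp_pos: [0.4404, 0.3015, 0.1399]
ee_rot: [-0.0, 0.656, 0.754, -0.001]
contact_force: [-0.4, 0.1, -0.5]
width: -0.001
t 35.2 tcp [0.4404 0.3015 0.1399] xang 1.710 tilt [-0.001 -0.001] w -0.001 F [-0.4  0.1 -0.5] q [-0.8   0.36  0.22  1.72 -0.09  1.07  1.16]
 shift cm (tool) [0.63 2.07 6.19]
 turn [-0.002  0.001 -0.001]
box x -0.020660643630132692 z 0.1399260473731014 theta est 28.165111968176273
896 fit ang [31. 26. 29. 27. 25. 59. 27. 59. 27. 27. 58. 27. 29. 58. 28. 29. 57. 25.
 30. 57. 28. 28. 58. 55. 27. 57. 56. 28. 57. 55. 25. 29. 55. 28. 28. 54.
 28. 29. 53. 28. 52. 29. 29. 48. 28. 28. 30. 28. 28. 27. 28. 27. 29. 26.
 27. 29. 27. 28. 29. 27. 28. 27. 28. 28. 28. 28. 28. 28. 28. 28. 29. 28.] z50 0.115
```

Flap at 28°. Press it down the rest of the way, gently.

```bash
python3 -m crank '[[[0,-0.6,1.2],[0,0,0],-1],[[0,-0.5,1.2],[0,0,0],-1],[[0,-0.4,1.2],[0,0,0],-1],[[0,-0.3,1.2],[0,0,0],-1],[[0,0,0.7],[0,0,0],-1],[[0,0,0],[0,0,0],-1],[[0,0,0],[0,0,0],-1]]'
python3 fl.py
```

```text
time_s: 35.95
tcp_pos: [0.4235, 0.3004, 0.0851]
ee_rot: [0.0, 0.656, 0.755, 0.0]
contact_force: [-0.2, 0.3, 0.6]
width: -0.001
t 36.0 tcp [0.4235 0.3004 0.0851] xang 1.711 tilt [0. 0.] w -0.001 F [-0.2  0.3  0.6] q [-0.81  0.4   0.21  1.82 -0.1   0.93  1.15]
 shift cm (tool) [0.51 3.75 0.71]
 turn [ 0. -0. -0.]
box x -0.037547392442100314 z 0.08506509684231275 theta est 3.051116358219156
662 fit ang [ 2.  2.  2.  5.  2.  2.  3.  4.  3. 42. 39. 40.  2. 41.  4. 45. 41.  1.
 43.  3.  5. 41.  4. 41. 40.  2. 41.  2. 42. 38.  2. 36.  1. 35. 36.  2.
 36.  3.  3.  4.  3.  2.  2.  3.  2.  2.  2.  1.  3.  2.  1.  4.  3.  1.
  3.  2.  1.  4.  1.  4.  1.  2.  2.] z50 0.069
```

```bash
python3 -m crank '[[[0,0,0.5],[0,0,0],-1],[[0,0,0.4],[0,0,0],-1],[[0,0,0.2],[0,0,0],-1],[[0,0,0],[0,0,0],-1]]'
python3 fl.py
```

```text
time_s: 36.4
tcp_pos: [0.4238, 0.3009, 0.0777]
ee_rot: [-0.0, 0.656, 0.755, 0.001]
contact_force: [-5.6, -4.1, 23.5]
width: 0.005
t 36.4 tcp [0.4238 0.3009 0.0777] xang 1.711 tilt [0.001 0.002] w 0.005 F [-5.6 -4.1 23.5] q [-0.81  0.41  0.21  1.83 -0.1   0.91  1.15]
 shift cm (tool) [ 0.46  3.72 -0.02]
 turn [ 0.001 -0.002  0.   ]
box x -0.037241579842166854 z 0.07774862218040207 theta est -0.10891332964653783
249 fit ang [ 3.  1. 40. 39. 40. 45. 39. 40.  1. 37. 39. 37. 37. 35. 36. 36. 34. 35.
 33.  2.  1.  1.  1.] z50 0.069
```

Firm stop at 23 N: shut. Withdraw and check.

```bash
python3 -m crank '[[[0,0,-1],[0,0,0],-1],[[0,0,-3],[0,0,0],-1],[[0,0,-4],[0,0,0],-1],[[0,0,-4],[0,0,0],-1],[[-4,0,-4],[0,0,0],-1],[[-5,0,0],[0,0,0],-1],[[-5,0,0],[0,0,0],-1],[[-5,0,0],[0,0,0],-1],[[-5,0,0],[0,0,0],-1],[[0,0,0],[0,0,0],-1]]'
python3 - <<'E'
from h import *
info()
s=snap('top'); P=cloud(s); Q=P.reshape(-1,3)
a=(Q[:,:2]-[.46,.3106])@[.99,.14]; b=(Q[:,:2]-[.46,.3106])@[-.14,.99]
k=(abs(a)<.07)&(abs(b)<.06); q=Q[k]; print('box lid z',np.percentile(q[:,2],[2,50,98]).round(4)); A=np.c_[a[k],b[k],np.ones(k.sum())]; m=np.linalg.lstsq(A,q[:,2],rcond=None)[0]; print('slopes',m.round(4))
c=np.array([.512,-.338]);y=.082;ex=np.array([np.cos(y),np.sin(y)]);ey=np.array([-ex[1],ex[0]])
a=(Q[:,:2]-c)@ex;b=(Q[:,:2]-c)@ey;k=(abs(a)<.095)&(abs(b)<.072)
print('tray z max',np.nanpercentile(Q[k,2],[10,50,90,99.5]).round(3))
# necks in tray
v=s['color'].max(2); n,l,st,ce=cv2.connectedComponentsWithStats(((v<75)&k.reshape(v.shape)).astype(np.uint8))
for i in range(1,n):
    if st[i,4]>50:
        w=onz(s,[ce[i]],.038)[0,:2]; print('neck tray',st[i,4],((w-c)@ex).round(3),((w-c)@ey).round(3))
# change vs start
o=np.load('pics/top0.npz')['c'].astype(int); d=np.abs(o-s['color']).max(2)
for nm,p in dict(disc=(262,150),blank=(340,161),knob=(179,174),cutters=(405,175)).items(): print(nm,np.median(d[p[1]-10:p[1]+10,p[0]-14:p[0]+14]),d[p[1]-10:p[1]+10,p[0]-14:p[0]+14].max())
E
```

```text
time_s: 37.45
tcp_pos: [0.4567, 0.0578, 0.2296]
ee_rot: [0.002, 0.661, 0.75, -0.001]
contact_force: [0.2, 0.4, -0.4]
width: 0.002
t 37.5 tcp [0.4567 0.0578 0.2296] xang 1.696 tilt [ 0.001 -0.005] w 0.002 F [ 0.2  0.4 -0.4] q [-0.52  0.14  0.4   1.78 -0.05  1.23  1.59]
box lid z [0.0585 0.0633 0.0683]
slopes [-0.0006 -0.0002  0.0633]
tray z max [0.007 0.012 0.045 0.05 ]
neck tray 112 0.0 -0.017
neck tray 110 -0.023 0.029
disc 4.0 12
blank 5.0 11
knob 4.0 13
cutters 5.0 11
```

```bash
python3 -m crank '[[[0,0,0],[0,0,0],-1],[[0,0,0],[0,0,0],-1],[[0,0,0],[0,0,0],-1]]'; python3 -c "
from station import r
print(r.finish_job())"
```

```text
time_s: 37.8
tcp_pos: [0.4556, 0.069, 0.2289]
ee_rot: [-0.0, 0.655, 0.756, -0.0]
contact_force: [-0.9, 0.4, 0.6]
width: -0.001
the job is handed in; nothing more can be done
None
```

The job is done and handed in at about 38 s. I swung the flap upright, laid the two spent cartridges (outer bays) in the box and the two full ones (inner bays) in the tray, then pressed the flap shut.

**Mid-run knock:** the first full cartridge was knocked askew in the tray. I laid the second parallel to it, about 46 mm away, so neither is on the other.

**Last checks:**
- **Flap:** the lid is flat to within 0.001 rad and at rim height. It met a firm 23 N stop when I pressed it down.
- **Tray:** both necks are inside the limits, at (0, -17) and (-23, +29) mm in the tray's frame. Their height fits lying flat.
- **Box:** both cartridges lay flat in it, with plungers home, in my last view before closing.
- **Full plungers:** they were out in the last tray picture. I did not measure them again after that.
- **Bystanders:** unchanged from the start pictures.

No check failed or disagreed.

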